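# Set out the bench for a session at the stereo microscope

### The arm

A 7-joint arm with a two-finger parallel gripper is mounted at the origin on the work surface. World frame = base frame: x ahead of the robot, y to its left, z up, the work surface at z = 0. Lengths are in mm, angles in rad, forces in N, time in s.
With the tool pointing down it reaches from about 400 to 875 mm from the base axis. Payload 19.3 kg.
Tool frame: the origin (TCP) lies at the very end of the fingers, on their centre line; the grasp point (between the pads) lies 19 mm behind it (grip_point_offset is the z of the grasp point in the tool frame, in mm); z points along the fingers, x is the direction in which the jaws open and shut, and the axes are right-handed (so a half turn about z gives the same grasp; the last joint's range is limited). The gripper opens to 85 mm and grips with 20 to 120 N. Pads are 22 mm wide; open, the fingers measure 114 mm over their backs; the gripper's body (76 mm by 85 mm) begins 54 mm behind the grasp point. The pads swing forward as they close: fully open they stand 13 mm farther back than shut.
Start: joints at [1.081, 0.521, -0.036, 1.599, 0.021, 1.021, -0.113], TCP at [254.708, -570.734, 203.791] pointing down, gripper open.
Joint ranges: [-2.91, 2.91], [-0.3, 2.13], [-1.5, 1.42], [0.17, 2.43], [-1.26, 4.41], [0.16, 1.93], [-2.52, 2.52]. Speed limits (rad/s): [1.89, 1.89, 2.39, 2.39, 3.01, 3.01, 3.01].

### API

Orientations are given as a 3x3 rotation matrix whose columns are the frame's x, y, z axes.
In Python, from workcell import movep, movel, goto_joints, open_gripper, clamp, wait, inverse_kinematics, read_state, camera, PlanningError, finish_job, grip_point_offset gives the robot as it stands. Calls block until the motion is done:
- movep(position, orientation): joint-space move of the TCP to a pose.
- movel(position, frame=None, max_speed=150, guard=None): straight line of the TCP; frame=None keeps the orientation; max_speed is the mean speed in mm/s. With guard (N) it stops when the force on the tool has changed by that much, and returns True; else False.
- goto_joints(angles): joint-space move.
- open_gripper() and clamp(): open the fingers fully, or close them until they stop; the grip force is fixed at half the most.
- wait(seconds).
- inverse_kinematics(position, orientation): joint angles nearest the present ones, or None.
- read_state(): the state.
- camera(name): name is "scene" or "top" or "wrist"; returns a dict with "image" (400x640x3 uint8, blue, green, red), "range_z" (400x640 float32, mm along the optical axis (not along the pixel's ray), 0 where there is no reading), "fx", "fy", "cx", "cy" (pixels), "dist_coeffs" ([k1, k2, p1, p2, k3] as OpenCV has them; the pictures are not rectified), "cam_to_world" (4x4, takes a point from camera to world coordinates). Camera axes: x right, y up, looking along -z (the intrinsics and any distortion apply to the point x, -y, -z); pixel columns grow to the right and rows downward; lengths in mm; the calibration is good to about 2 mm. A picture is of the moment at which its call begins.
A pose or a line that the arm cannot do raises PlanningError and nothing moves.
- finish_job(): hands the job in, once; it reports no verdict.
The state is a dict: "time": time; "qpos": joint angles; "qvel": joint speeds; "joint_efforts": joint torques, N m; "eef_pos": TCP position; "tool_rot": TCP orientation; "ft_force": force on the tool from outside, world axes, zero at the start; "torque": the same for the moment, N m; "finger_gap": finger opening in mm.
Only numpy, scipy, OpenCV 4.12 (cv2) and the standard library are available. Lean on these libraries where they do the work, as an engineer would, in place of code of your own. Each camera call takes 0.05 s, during which the arm holds its last target.

### The job

Set out the bench: stand the round white dish in the middle of the light base's black window and cover it with the knobbed steel cover, and stand the brown bottle upright in the middle of the warming plate. Set the square glass block on the bench midway between the light base and the warming plate, in line with them, and the squat white pot straight behind that block (on its far side from the robot), leaving about 2 cm clear between the two. Everything stands upright and let go at the end; leave the beaker and the tube rack where they are.

Things in the scene. Friction and masses are not known exactly. Their poses are not given: they have to be found in the camera images.
- light_base: fixed white square slab 124 x 124 mm, top 24 mm above the bench, with a round black window of 72 mm diameter at its centre and a small grey knob on one side. Origin: centre of its underside, on the bench. z up; its x axis points away from the robot (within 0.12 rad of world x), its y axis to the robot's left. The warming plate stands 260 mm (centre to centre) to its left or its right, exactly along its y axis.
- warm_plate: fixed low grey slab 120 x 110 mm with a bare aluminium top, 18 mm above the bench, and a small black display strip at its near edge. Origin: centre of its underside, on the bench; axes parallel to the light base's.
- dish_mid (a point): open round white ceramic dish, loose, 60 mm outer diameter at the rim (56 at the foot), 28 mm high, wall 3 mm, about 90 g. Point: on its axis, half-way up (14 mm above its underside); z along its axis.
- cover_mid (a point): steel cover for the dish, loose: flat disc 72 mm diameter, 5 mm thick, flat underneath, with an upright black round knob 18 mm in diameter on top that runs from 5 to 31 mm above the underside; about 90 g. It simply lies on the dish's rim. Point: on its axis, in the knob, 18 mm above the underside; z along its axis.
- rinse_block_mid (a point): square clear-glass block with a shallow round hollow shown on top, loose, 42 x 42 mm, 24 mm high, about 110 g. Point: its centre, 12 mm above its underside; x and y square to its sides, z up.
- bottle_mid (a point): small round brown-glass bottle with white cap and paper label, loose, 34 mm diameter, 66 mm high in all (the neck and cap are narrower), about 80 g. Point: on its axis, half-way up (33 mm above its underside).
- pot_mid (a point): squat round white plastic pot with a white lid, loose, 42 mm diameter, 36 mm high, about 60 g. Point: on its axis, half-way up (18 mm above its underside).
- beaker_mid (a point): bystander: open glass beaker, 52 mm diameter, 62 mm high, to be left alone. Point: on its axis, half-way up.
- tube_rack_mid (a point): bystander: grey block 32 x 60 mm with three capped tubes in a row, 64 mm high in all, to be left alone. Point: its centre, half-way up; y along its length.

How it is judged (in metres and radians):
At the end, for the whole second after the job is handed in: Dish within 12 mm of window centre; cover on it within 8 mm; bottle within 15 mm of plate centre; block within 13 mm of midway and 22 mm of the line; pot centre 46 to 78 mm from the block's, over 30 mm beyond the line, within 170 mm of base and plate centres; all upright, released, at rest (horizontal distance between dish_mid and light_base below 0.012 m and height (world z) of dish_mid between 0.032 and 0.044 m and horizontal distance between cover_mid and dish_mid below 0.008 m and height (world z) of cover_mid between 0.064 and 0.077 m and horizontal distance between bottle_mid and warm_plate below 0.015 m and height (world z) of bottle_mid between 0.045 and 0.057 m and horizontal distance between rinse_block_mid and light_base below 0.143 m and horizontal distance between rinse_block_mid and warm_plate below 0.143 m and x of rinse_block_mid in the frame of light_base between -0.022 and 0.022 m and height (world z) of rinse_block_mid between 0.007 and 0.017 m and horizontal distance between pot_mid and rinse_block_mid between 0.046 and 0.078 m and x of pot_mid in the frame of light_base above 0.03 m and horizontal distance between pot_mid and light_base below 0.17 m and horizontal distance between pot_mid and warm_plate below 0.17 m and height (world z) of pot_mid between 0.013 and 0.023 m and angle between each of dish_mid, cover_mid, rinse_block_mid, bottle_mid, pot_mid's own z axis and vertical below 0.12 rad and linear speed of each of dish, cover, rinse_block, bottle, pot below 0.02 m/s and angular speed of each of dish, cover, rinse_block, bottle, pot below 0.2 rad/s); the robot touches nothing.
It fails at once if the beaker is shifted by more than 20 mm or tipped (distance of beaker_mid from where it was at the start of the episode above 0.02 m or angle between beaker_mid's own z axis and vertical above 0.4 rad).
It fails at once if the tube rack is shifted by more than 20 mm or tipped (distance of tube_rack_mid from where it was at the start of the episode above 0.02 m or angle between tube_rack_mid's own z axis and vertical above 0.4 rad).
It also fails if it takes over 112 s, if anything falls off the work surface, if the arm or the gripper's body presses on something with over 40 N, if the wrist force passes 120 N, or if a joint passes its speed limit or range.

## Working session

There is one attempt and no reset: what is moved stays moved. The work goes in short steps, each a Python script; the robot and the scene stay as the last script left them, time stands still between calls to the robot, and variables do not carry over. Pictures are saved under pics/ and viewed, and the job is handed in when it is done.

```bash
ls; mkdir -p pics
python3 - <<'E'
from workcell import *
import cv2,numpy as np
print(read_state(), grip_point_offset)
for n in ["scene","top","wrist"]:
    c=camera(n); cv2.imwrite(f"pics/{n}0.png",c["image"]); np.savez(f"pics/{n}0.npz",**c)
    print(n,c["fx"],c["fy"],c["cx"],c["cy"],c["dist_coeffs"]); print(np.round(c["cam_to_world"],3))
E
```

```text
pics
{'time': 0.0, 'qpos': array([ 1.0807502 ,  0.52201675, -0.03632835,  1.59998052,  0.02119957,
        1.02111161, -0.11280609]), 'qvel': array([-0.00066568, -0.00046557, -0.00046797,  0.00050001,  0.00068496,
       -0.00048804, -0.0001135 ]), 'joint_efforts': array([-8.62506090e-05, -9.27110267e+01,  1.97966538e+00, -3.69931984e+01,
        1.78906659e-02,  8.21326015e-03,  6.98983672e-05]), 'eef_pos': array([ 254.58068569, -570.40575335,  203.233878  ]), 'tool_rot': array([[ 4.07605074e-01, -9.13158157e-01, -5.32905597e-04],
       [-9.13157615e-01, -4.07605415e-01,  9.97861268e-04],
       [-1.12842036e-03,  7.98934875e-05, -9.99999360e-01]]), 'ft_force': array([ 0.67622067, -0.86571306,  0.46554746]), 'torque': array([-0.03188767,  0.00524246, -0.00066493]), 'finger_gap': 85.41696508508952} -18.700000000000003
scene 413.0556273548411 413.0556273548411 317.05505157865827 204.61218364823714 [-0.04209004  0.          0.          0.          0.        ]
[[-6.990000e-01 -4.360000e-01  5.670000e-01  1.085969e+03]
 [ 7.150000e-01 -4.320000e-01  5.500000e-01  5.097080e+02]
 [ 5.000000e-03  7.900000e-01  6.130000e-01  6.177130e+02]
 [ 0.000000e+00  0.000000e+00  0.000000e+00  1.000000e+00]]
top 458.3655996872593 458.3655996872593 318.81662257330834 199.6695728109012 [-0.11218651  0.          0.          0.          0.        ]
[[-1.200000e-02  9.950000e-01 -9.800000e-02  4.355360e+02]
 [-1.000000e+00 -1.100000e-02  8.000000e-03  6.261000e+00]
 [ 7.000000e-03  9.800000e-02  9.950000e-01  1.319682e+03]
 [ 0.000000e+00  0.000000e+00  0.000000e+00  1.000000e+00]]
wrist 294.7051997743252 294.7051997743252 319.85352742620444 200.2150986704583 [-0.02689374  0.          0.          0.          0.        ]
[[ 4.08000e-01  8.75000e-01  2.59000e-01  3.19071e+02]
 [-9.13000e-01  3.92000e-01  1.15000e-01 -5.40365e+02]
 [-0.00000e+00 -2.83000e-01  9.59000e-01  3.72844e+02]
 [ 0.00000e+00  0.00000e+00  0.00000e+00  1.00000e+00]]
```

View pics/top0.png

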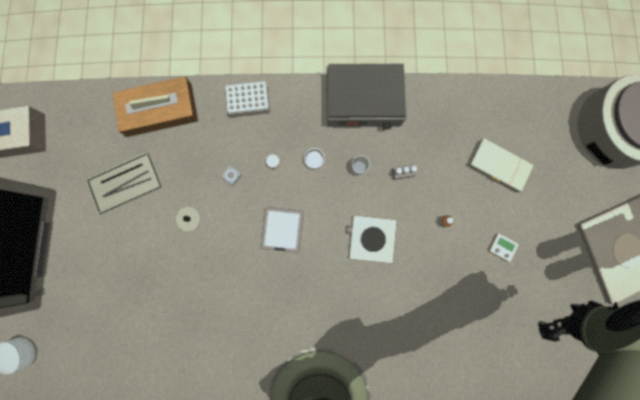

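View pics/scene0.png

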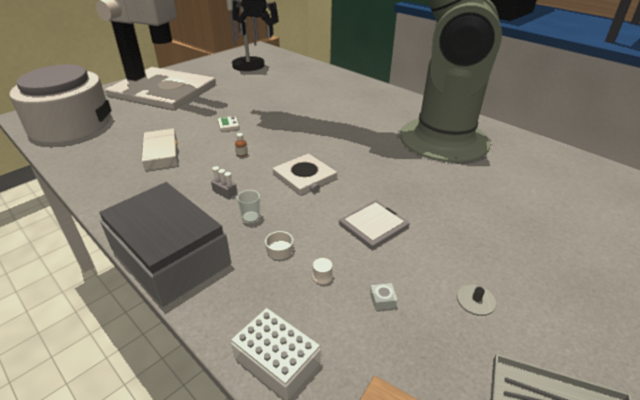

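The top view shows the cover (188,218), block (231,175), pot (273,160), dish (314,159), beaker (359,165), rack (404,171), bottle (445,221), warming plate (282,229) and light base (373,239). The scene view agrees with this. Next I'll get rough positions.

```bash
cat > h.py <<'E'
from workcell import *
import cv2,numpy as np
def K(c): return np.array([[c["fx"],0,c["cx"]],[0,c["fy"],c["cy"]],[0,0,1.]])
def cast(c,px,z):
    px=np.asarray(px,float).reshape(-1,1,2)
    u=cv2.undistortPoints(px,K(c),np.asarray(c["dist_coeffs"],float)).reshape(-1,2)
    T=np.asarray(c["cam_to_world"]); d=np.c_[u[:,0],-u[:,1],-np.ones(len(u))]@T[:3,:3].T
    o=T[:3,3]; s=(z-o[2])/d[:,2]
    return (o+d*s[:,None])[:,:2]
def proj(c,P):
    T=np.linalg.inv(np.asarray(c["cam_to_world"])); P=np.asarray(P,float).reshape(-1,3)
    q=P@T[:3,:3].T+T[:3,3]; q=q*[1,-1,-1]
    return cv2.projectPoints(q,np.zeros(3),np.zeros(3),K(c),np.asarray(c["dist_coeffs"],float))[0].reshape(-1,2)
def load(n): return dict(np.load(f"pics/{n}.npz"))
def shot(n,tag):
    c=camera(n); cv2.imwrite(f"pics/{tag}.png",c["image"]); np.savez(f"pics/{tag}.npz",**c); return c
def Rz(a):  # tool down, tool x (jaw) along world angle a
    return np.array([[np.cos(a),np.sin(a),0],[np.sin(a),-np.cos(a),0],[0,0,-1.]])
E
python3 - <<'E'
from h import *
c=load("top0")
for n,p,z in [("cover",(188,218),5),("block",(231,175),24),("pot",(273,160),36),("dish",(314,159),28),("beaker",(359,165),62),("rack",(404,171),60),("bottle",(447,221),60),("plate",(282,229),18),("base",(373,239),24)]:
    w=cast(c,p,z)[0]; print(n,w.round(),np.hypot(*w).round())
im=c["image"]; cv2.imwrite("pics/topz.png",cv2.resize(im[130:280,150:470],None,fx=2.5,fy=2.5,interpolation=cv2.INTER_CUBIC))
s=read_state(); print(inverse_kinematics([560,150,350],Rz(np.pi/2)),inverse_kinematics([560,150,350],Rz(-np.pi/2)))
E
```

```text
cover [516. 375.] 638.0
block [637. 247.] 684.0
pot [677. 125.] 689.0
dish [680.   9.] 680.0
beaker [ 655. -117.] 666.0
rack [ 638. -243.] 682.0
bottle [ 496. -359.] 613.0
plate [482. 102.] 492.0
base [ 450. -156.] 476.0
[ 0.25102079  0.44664287 -0.90295891  1.48593627  0.35270961  1.37954275
  0.89972571] [ 0.09936568  0.38986921 -0.65673015  1.49348052  0.24067498  1.34008636
 -2.14691272]
```

View pics/topz.png

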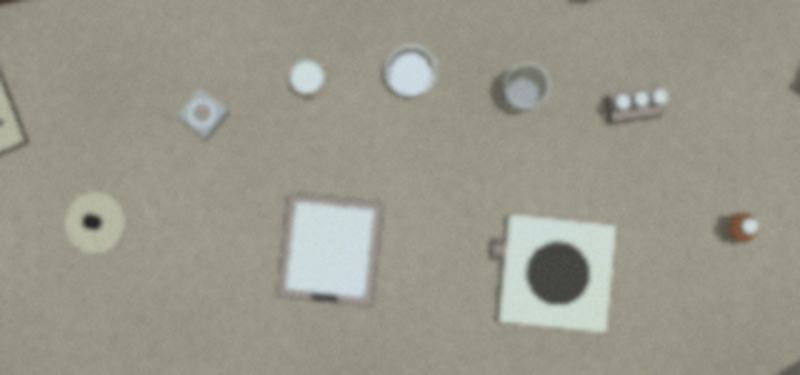

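View pics/wrist0.png

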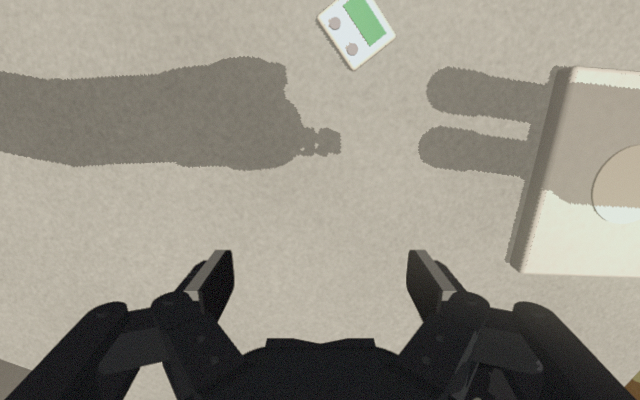

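Run:
```python
from h import *
t=read_state()["time"]
movep([496,-345,240],Rz(-0.65)); s=read_state(); print(s["time"]-t,s["eef_pos"],s["qpos"].round(2))
c=shot("wrist","w1"); print(proj(c,[[496,-359,60],[496,-345,0]]))
t=s["time"];
```

```text
1.2583000000000002 [ 494.87776528 -346.57694378  239.80162299] [ 0.66  0.46 -0.21  1.61  0.1   1.09 -0.23]
[[327.97265379 182.61608145]
 [320.81281472 165.13106272]]
```

View pics/w1.png

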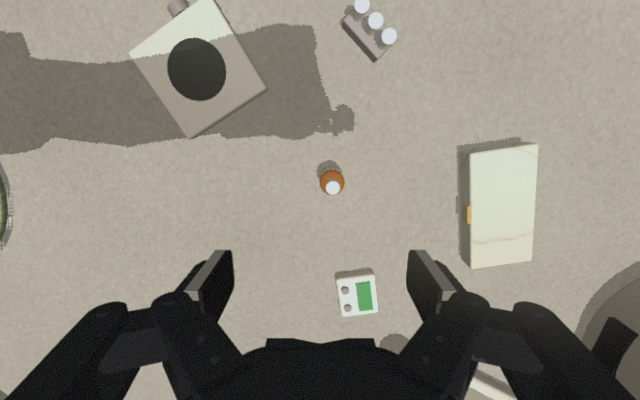

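The wrist view shows the bottle with its cap at (333,187), between the fingers' projections. The base window is at (197,69) and the rack at (370,30). I'll measure the cap, the bottle body and the window by masks.

```bash
cat >> h.py <<'E'
def blob(mask,near,r=60):
    n,l,st,ce=cv2.connectedComponentsWithStats(mask.astype(np.uint8))
    best=[(st[i,4],i) for i in range(1,n) if st[i,4]>15 and np.hypot(*(ce[i]-near))<r]
    if not best: return None
    a,i=max(best); m=(l==i).astype(np.uint8)
    cs,_=cv2.findContours(m,cv2.RETR_EXTERNAL,cv2.CHAIN_APPROX_NONE)
    k=max(cs,key=len); h=cv2.convexHull(k)
    return dict(c=ce[i],area=a,hull=h[:,0].astype(float),box=st[i,:4])
def circ(c,b,z):   # hull cast on plane -> min enclosing-ish: ellipse fit
    w=cast(c,b["hull"],z); (x,y),r=cv2.minEnclosingCircle(w.astype(np.float32)); return np.array([x,y]),2*r
def hsv(c): return [a.astype(int) for a in cv2.split(cv2.cvtColor(c["image"],cv2.COLOR_BGR2HSV))]
E
python3 - <<'E'
from h import *
c=load("w1"); h,s,v=hsv(c)
print(h[187,333],s[187,333],v[187,333],h[176,332],s[176,332],v[176,332])
b=blob((s>140)&(h<20)&(v>60),(332,180),30); print("body",b["c"],b["area"],b["box"])
u=blob((v>175)&(s<60),(333,188),15)
if u: print("cap",u["c"],u["area"],u["box"],cast(c,u["c"],66),circ(c,u,66))
for z in (0,10,40): print(circ(c,b,z))
w=blob(v<60,(197,69),20); print("win",w["c"],w["area"],circ(c,w,24), cast(c,w["c"],24))
t=load("top0"); h,s,v=hsv(t)
w=blob(v<80,(373,239),15); print("top win",w["c"],w["area"],circ(t,w,24), cast(t,w["c"],24))
E
```

```text
93 10 222 14 171 167
body [331.12053571 178.14732143] 224 [320 171  24  21]
(array([ 494.18890381, -373.37518311]), 34.089420318603516)
(array([ 495.24349976, -371.29684448]), 33.256473541259766)
(array([ 498.40762329, -365.06188965]), 30.757797241210938)
win [194.48269352  78.49905601] 1589 (array([ 448.31246948, -156.99182129]), 69.303466796875) [[ 440.4583666  -162.38567487]]
top win [372.84574468 238.9893617 ] 376 (array([ 450.50613403, -155.05265808]), 62.444461822509766) [[ 450.14104482 -155.1781469 ]]
```

Run:
```python
from h import *
c=load("w1"); h,s,v=hsv(c)
u=blob((v>185)&(s<70),(333,188),8) or blob((v>175)&(s<25),(333,188),8)
print(u and (u["c"],u["area"],u["box"]),cast(c,[u["c"] if u else (333,188)],66), cast(c,(333,188),66))
print("C",c["cam_to_world"][:3,3])
# foot far edge of body: row 171 col ~331
print(cast(c,(331,171),0),cast(c,(331,171),40))
t=load("top0"); print(cast(t,[(447.5,221)],66))
cv2.imwrite("pics/bz.png",cv2.resize(c["image"][150:210,290:380],None,fx=8,fy=8,interpolation=cv2.INTER_CUBIC))
```

```text
(array([332.41333333, 187.67333333]), np.int32(150), array([326, 181,  14,  14], dtype=int32)) [[ 497.21034633 -365.9932392 ]] [[ 497.52894868 -366.74462747]]
C [ 537.35673715 -288.31215453  409.28812663]
[[ 502.35155504 -360.32548561]] [[ 505.7726347  -353.28757501]]
[[ 495.98952632 -358.82253489]]
```

View pics/bz.png

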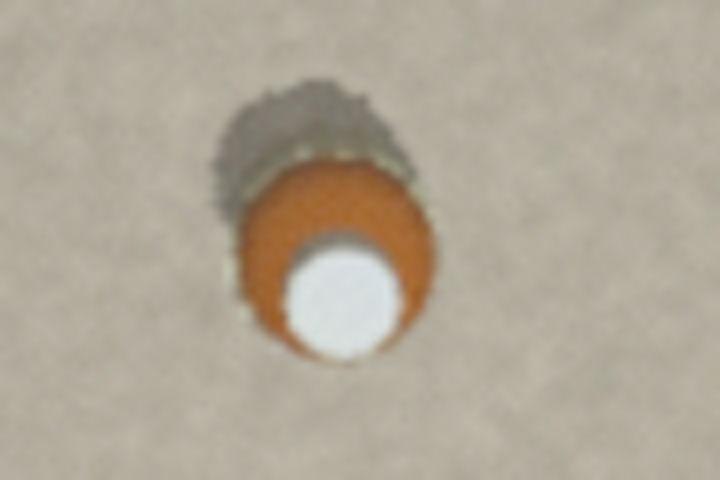

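Run:
```python
from h import *
def P(c,px):
    d=c["range_z"][int(px[1]),int(px[0])]; u=cv2.undistortPoints(np.array([[px]],float),K(c),np.asarray(c["dist_coeffs"],float)).ravel()
    return (c["cam_to_world"]@[u[0]*d,-u[1]*d,-d,1])[:3].round(1)
c=load("w1"); print("cap depth",P(c,(333,188)),"shoulder",P(c,(332,176)),"table",P(c,(280,180)),P(c,(420,200)))
print(cast(c,(332.2,182.2),45),cast(c,(332.2,182.2),38))
t=load("top0"); h,s,v=hsv(t)
u=blob((v>170)&(s<40),(449,221),8); b=blob((s>100)&((h<20)|(h>170)),(445,221),8)
print(u and (u["c"],u["area"],cast(t,u["c"],66)),b and (b["c"],b["area"],b["box"]))
print(t["image"][215:228:1,440:456].max(axis=2)); print(P(t,(448,221)),P(t,(430,225)))
```

```text
cap depth [ 497.5 -366.8   65.7] shoulder [ 503.3 -358.5   44.1] table [ 436.8 -326.8   -1. ] [ 579.9 -473.6   -1.4]
[[ 498.80471279 -364.85259538]] [[ 498.06391409 -366.32336274]]
(array([450.11538462, 219.80769231]), np.int32(26), array([[ 499.18149682, -366.33369797]])) (array([444.55813953, 220.97674419]), np.int32(43), array([442, 216,   8,  10], dtype=int32))
[[145 142 138 133 130 126 134 134 136 138 148 150 155 155 153 159]
 [121 120 115 112 114 123 125 129 132 140 146 150 154 156 157 158]
 [ 97  99 101 103 115 121 127 136 146 163 161 159 160 160 158 160]
 [ 94  97 103 113 123 123 128 150 176 191 196 194 180 165 158 159]
 [ 93  93 103 115 120 123 132 165 199 209 213 210 196 173 159 160]
 [ 92  93 105 115 126 122 132 172 204 216 217 214 199 172 159 156]
 [ 93  94 105 119 125 119 127 161 199 212 214 207 191 166 159 154]
 [ 90  93 104 114 124 125 122 141 170 191 197 188 169 159 155 153]
 [ 88  93  99 110 120 123 124 126 142 160 163 165 155 154 156 155]
 [ 89  89  90 101 112 123 127 126 129 140 143 147 147 154 156 159]
 [ 93  94  93  98 106 114 122 126 128 132 138 148 155 155 156 157]
 [114 112 102 102 105 115 124 126 131 139 146 154 158 153 156 157]
 [140 135 125 118 127 133 138 141 145 151 155 156 155 156 155 155]]
[ 495.8 -359.3   69.2] [ 488.4 -326.2   -1.2]
```

Both cameras agree that the bottle is at about (498,-366), with its shoulder at 44 mm, and the depth reading confirms the heights. I'll pick it, then take a survey picture.

```bash
cat >> h.py <<'E'
def T(): return round(float(read_state()["time"]),1)
def pick(x,y,z,th,app=60):
    R=Rz(th); movep([x,y,z+app],R); movel([x,y,z],max_speed=150)
    e=read_state()["eef_pos"]; clamp(); s=read_state(); print("pick gap",s["finger_gap"].round(1),e.round(1),T())
def place(x,y,z,th,app=60,guard=None,up=80):
    R=Rz(th); movep([x,y,z+app],R); movel([x,y,z+8],max_speed=150)
    hit=movel([x,y,z],max_speed=40,guard=guard) if guard else movel([x,y,z],max_speed=40)
    e=read_state(); print("place",hit,e["eef_pos"].round(1),e["ft_force"].round(1)); open_gripper(); 
    p=e["eef_pos"]; movel([p[0],p[1],p[2]+up],max_speed=250); print("gap",read_state()["finger_gap"].round(1),T())
E
python3 - <<'E'
from h import *
pick(498,-366,6,-0.65,110)
movel([498,-366,180],max_speed=300)
movep([520,0,320],Rz(-np.pi/2)); wait(.3); c=shot("wrist","w2"); print(T(),read_state()["finger_gap"],read_state()["eef_pos"])
E
```

```text
Traceback (most recent call last):
  File "h.py", line 33, in pick
    e=read_state()["eef_pos"]; clamp(); s=read_state(); print("pick gap",s["finger_gap"].round(1),e.round(1),T())
                                                                         ^^^^^^^^^^^^^^^^^^^^^
AttributeError: 'float' object has no attribute 'round'
```

```bash
sed -i 's/s\["finger_gap"\].round(1)/round(s["finger_gap"],1)/; s/read_state()\["finger_gap"\].round(1)/round(read_state()["finger_gap"],1)/' h.py
python3 - <<'E'
from h import *
s=read_state();print(s["finger_gap"],s["eef_pos"])
movel([498,-366,180],max_speed=300)
movep([520,0,320],Rz(-np.pi/2)); wait(.3); c=shot("wrist","w2"); print(T(),read_state()["finger_gap"],read_state()["eef_pos"])
E
```

```text
29.70303044346457 [ 498.26732661 -366.18405896    6.65804264]
6.0 29.948470930582637 [ 5.20000822e+02 -3.17502924e-01  3.19863657e+02]
```

View pics/w2.png

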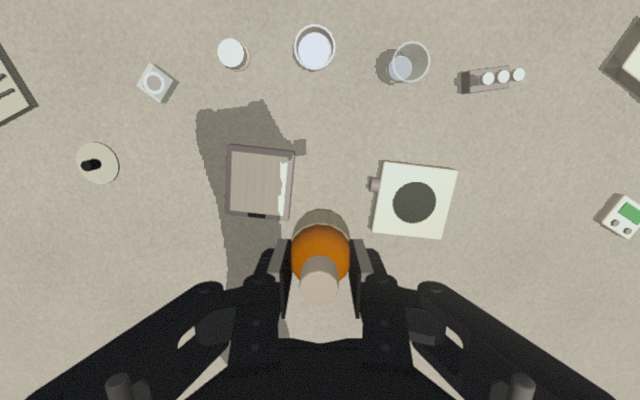

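The survey shows everything: cover (98,163), block (155,83), pot (232,54), dish (314,48), beaker (405,62), rack (490,78), plate (260,182) and window (414,202). The bottle is held upright. Next I'll measure all of them.

Run:
```python
from h import *
t=load("top0"); w=load("w2")
def go(name,c,mask,near,z,r=15):
    b=blob(mask,near,r)
    if b is None: print(name,None); return
    p,d=circ(c,b,z); W=cast(c,b["hull"],z); rect=cv2.minAreaRect(W.astype(np.float32))
    print(name,"px",b["c"].round(1),b["area"],"circ",p.round(1),round(d,1),"rect",np.round(rect[0],1),np.round(rect[1],1),round(rect[2],1))
for nm,c,pts in [("W",w,dict(win=(414,202),base=(414,202),cov=(98,163),block=(155,83),pot=(232,54),dish=(314,48))),("T",t,dict(win=(373,239),base=(373,239),cov=(188,218),block=(231,175),pot=(273,160),dish=(314,159)))]:
    h,s,v=hsv(c)
    for k,z in dict(win=24,base=24,cov=5,block=24,pot=36,dish=28).items():
        x,y=pts[k]; bg=v[y-40:y+40,max(0,x-60):x+60]
        if k=="win": m=v<80
        elif k=="cov":
            g=cv2.GaussianBlur(c["image"],(3,3),0).astype(int); m=(g[:,:,2]>np.median(bg)+18)
        else: m=v>np.median(bg)+22
        go(nm+" "+k,c,m,(x,y),z,12)
# depth-based plate/base/top planes
def pts(c):
    jj,ii=np.meshgrid(np.arange(640),np.arange(400)); u=cv2.undistortPoints(np.stack([jj,ii],-1).reshape(-1,1,2).astype(float),K(c),np.asarray(c["dist_coeffs"],float)).reshape(400,640,2)
    d=c["range_z"].astype(float); P=np.stack([u[...,0]*d,-u[...,1]*d,-d],-1); M=c["cam_to_world"]; return P@M[:3,:3].T+M[:3,3]
P=pts(w)[:,:,2]
for n,z,near in [("plate",18,(260,182)),("base",24,(414,202)),("dish",28,(314,48)),("pot",36,(232,54)),("block",24,(155,83)),("cov",5,(98,163)),("beak",62,(405,62))]:
    lo=z-6 if z>10 else 2.0
    print(n,"z here",P[near[1],near[0]].round(1)); go("D "+n,w,(P>lo)&(P<z+6 if n!="cov" else P<40),near,z,25)
```

```text
W win None
W base px [413.6 199.5] 3570 circ [ 451.1 -154.9] 166.8 rect [ 450.2 -155. ] [120.6 120.6] 83.4
W cov None
W block px [150.2  81.6] 324 circ [636.3 248.4] 51.2 rect [636.6 247.9] [38.1 38.9] 52.4
W pot px [230.1  52.2] 585 circ [674.1 126.8] 37.2 rect [673.8 126.5] [36.  35.9] 39.9
W dish px [314.3  49.1] 1119 circ [682.4   8.2] 59.0 rect [682.8   8.6] [57.1 57.4] 90.0
T win px [372.8 239. ] 376 circ [ 450.5 -155.1] 62.4 rect [ 451.6 -154.3] [59.6 59.3] 88.9
T base px [372.7 239. ] 1321 circ [ 450.8 -154.8] 166.4 rect [ 450.6 -154.8] [122.1 122.3] 83.3
T cov px [187.7 218.6] 311 circ [514.8 377.5] 67.2 rect [513.8 376.6] [63.9 61.8] 0.7
T block px [230.5 174.7] 92 circ [637.9 248.4] 37.8 rect [638.2 249. ] [33.1 34.4] 45.0
T pot px [272.4 160.1] 138 circ [676.1 126.6] 37.9 rect [676.5 127.2] [34.7 36.3] 45.0
T dish px [314.  159.5] 241 circ [677.5   8.3] 52.3 rect [678.5   7.9] [51.3 46.6] 62.5
plate z here 16.7
D plate px [258.5 182. ] 4592 circ [480.3 100.9] 156.2 rect [479.9 101. ] [107.5 119.6] 83.3
base z here 23.3
D base px [412.6 200.1] 5365 circ [ 450.  -154.9] 170.5 rect [ 451.1 -147.4] [137.5 123.5] 83.4
dish z here 3.9
D dish px [314.3  43.9] 340 circ [682.1   9. ] 60.4 rect [682.2   8.6] [58.8 56.9] 0.7
pot z here 36.2
D pot px [230.5  52.7] 646 circ [672.9 126.3] 40.0 rect [673.5 126.2] [38.6 37.6] 89.6
block z here 24.6
D block px [154.9  82.6] 853 circ [635.4 246.1] 58.6 rect [635.6 246.4] [43.6 42.9] 51.9
cov z here 12.1
D cov px [ 97.1 162.6] 1371 circ [512.9 373.8] 73.1 rect [512.9 374. ] [72.7 69.3] 89.9
beak z here 2.3
D beak px [411.8  60.7] 367 circ [ 657.5 -121. ] 52.8 rect [ 657.6 -121.1] [50.8 50.2] 0.5
```

Depth, colour masks and both cameras agree within about 2 mm, and the sizes and the 260 mm spacing check out. I'll place the bottle, then the dish.

Run:
```python
from h import *
place(480.2,102.3,24.6,-np.pi/2,guard=8,up=120)
th=0.0
print(inverse_kinematics([682,8.5,4],Rz(th)))
pick(682,8.5,4,th,90)
movel([682,8.5,150],max_speed=300); print(read_state()["finger_gap"])
c=shot("scene","s3"); c=shot("wrist","w3")
```

```text
place False [480.4 102.3  24.8] [-0.4 -0.3 -0.4]
gap 85.5 9.1
[ 0.20060946  0.89152041 -0.492553    1.53919166  0.51533544  0.84283589
 -0.48496068]
pick gap -0.1 [682.5   8.7   4.9] 12.1
0.13301580389762754
```

View pics/s3.png

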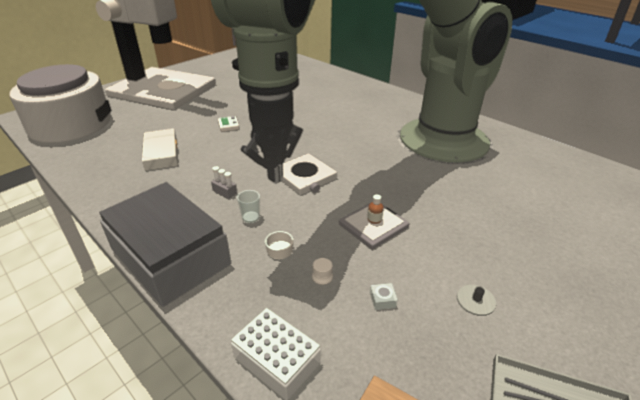

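View pics/w3.png

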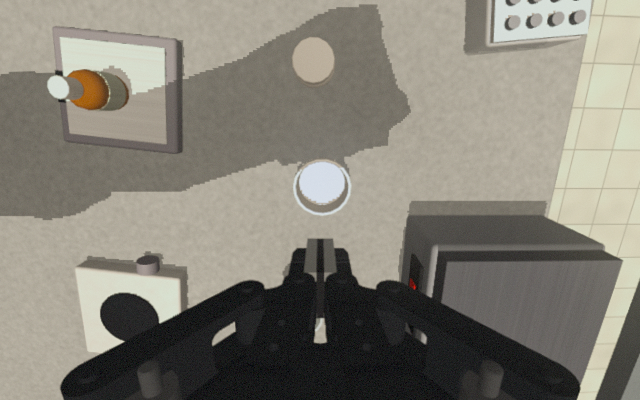

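The bottle stands on the plate. The dish was not gripped (the gap closed to 0), and it now appears at (322,186) in the wrist view. I'll measure it again.

```bash
cat >> h.py <<'E'
def world(c):
    jj,ii=np.meshgrid(np.arange(640),np.arange(400)); u=cv2.undistortPoints(np.stack([jj,ii],-1).reshape(-1,1,2).astype(float),K(c),np.asarray(c["dist_coeffs"],float)).reshape(400,640,2)
    d=c["range_z"].astype(float); P=np.stack([u[...,0]*d,-u[...,1]*d,-d],-1); M=c["cam_to_world"]; return P@M[:3,:3].T+M[:3,3]
def dfind(c,near,lo,hi,z,r=25):
    P=world(c)[:,:,2]; b=blob((P>lo)&(P<hi),near,r)
    if b is None: return None
    p,d=circ(c,b,z); R=cv2.minAreaRect(cast(c,b["hull"],z).astype(np.float32)); return p.round(1),round(d,1),np.round(R[0],1),np.round(R[1],1),round(R[2],1)
E
python3 - <<'E'
from h import *
c=load("w3"); P=world(c)
print(dfind(c,(322,186),20,34,28)); print("pot",dfind(c,(314,60),30,42,36)); print("dish floor",P[183,322])
print(read_state()["eef_pos"])
b=load("w3"); print("bottle cap",dfind(c,(60,87),76,92,84), P[87,60])
print("win",P[318,130])
E
```

```text
(array([681.7,   8.5]), 59.5, array([681.9,   8.3]), array([58.2, 58.7]), 0.0)
pot (array([673.8, 126.5]), 38.0, array([674.1, 126.2]), array([37.7, 36.5]), 69.0)
dish floor [682.65425315   7.81475721   4.71764702]
[681.41639289   8.38198067 149.13779732]
bottle cap (array([482.2, 102.2]), 22.5, array([482.1, 101.9]), array([16.9, 21.9]), 77.5) [481.30672754 101.8907239   83.97755737]
win [ 450.78495744 -155.08788102   23.38745919]
```

The dish has not moved and is still at (681.7,8.5). I'll go down around it again and look before clamping.

Run:
```python
from h import *
open_gripper(); movel([681.8,8.4,2],max_speed=200); wait(.2); s=read_state(); print(s["eef_pos"],s["ft_force"],s["finger_gap"],T())
c=shot("scene","s4"); x=c["image"][170:290,210:350]; cv2.imwrite("pics/s4z.png",cv2.resize(x,None,fx=5,fy=5,interpolation=cv2.INTER_CUBIC))
shot("wrist","w4")
```

```text
[682.45856618   8.3352507    3.20363852] [ 0.8743715  -0.12438415 -0.06872002] 86.12154941568024 14.7
```

View pics/s4z.png

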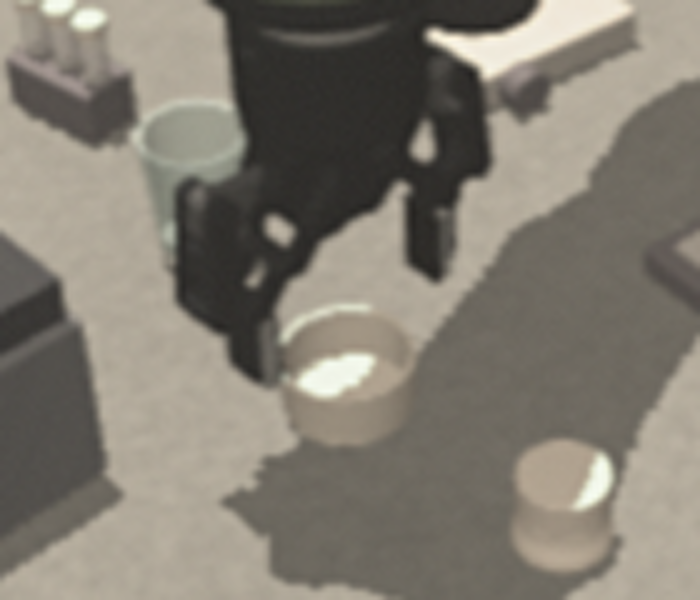

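View pics/w4.png

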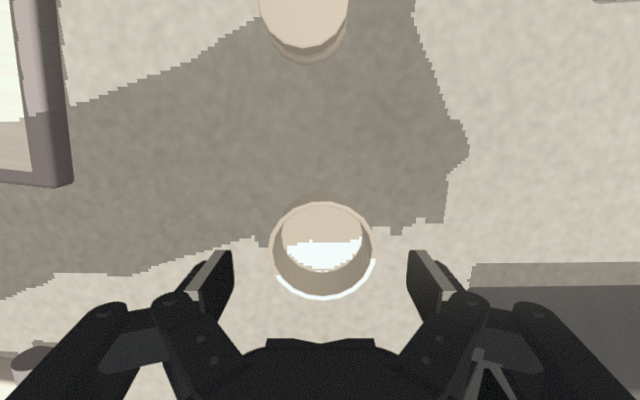

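The dish lies in front of the pads on the +y side, by perhaps 20–30 mm, so the hand is not where the cameras put it. I'll measure the pads' own position in these views.

Run:
```python
from h import *
c=load("w4"); P=world(c); s=load("s4"); Q=world(s)
print("proj",proj(c,[[682,8.4,28],[682,8.4,3]]), c["cam_to_world"].round(3))
for p in [(215,258),(225,260),(195,285),(420,260),(440,280),(322,205),(322,297)]: print(p,P[p[1],p[0]].round(1))
print(dfind(c,(322,250),20,34,28))
print("scene dish rim etc")
for p in [(210+265//5,170+360//5),(210+435//5,170+250//5),(210+340//5,170+310//5),(210+345//5,170+415//5)]: print(p,Q[p[1],p[0]].round(1))
print("scene proj of tcp, dish", proj(s,[[682,8.4,3],[682,8.4,28],[724,8.4,10],[640,8.4,10]]))
print("dish depth scene",dfind(s,(280,243),22,34,28))
```

```text
proj [[321.76284771 253.6058604 ]
 [321.43282442 235.23277407]] [[ 1.00000e+00 -0.00000e+00 -2.00000e-03  6.80629e+02]
 [ 1.00000e-03  9.59000e-01  2.84000e-01  8.13350e+01]
 [ 2.00000e-03 -2.84000e-01  9.59000e-01  1.72530e+02]
 [ 0.00000e+00  0.00000e+00  0.00000e+00  1.00000e+00]]
(215, 258) [634.7  20.2  55.8]
(225, 260) [638.2  17.9  53.3]
(195, 285) [634.   19.7  76.3]
(420, 260) [724.3  20.4  58.1]
(440, 280) [727.   20.1  73.6]
(322, 205) [682.1  35.7  27.3]
(322, 297) [682.2 -19.3  27.3]
(array([681.8,   9.6]), 60.4, array([681.9,   9.3]), array([59.1, 59.2]), 48.5)
scene dish rim etc
(263, 242) [731.9  17.9  60.2]
(297, 220) [641.5  20.   64.2]
(278, 232) [667.2 -13.7  26. ]
(279, 253) [703.2  29.6  18. ]
scene proj of tcp, dish [[280.22494755 248.15934308]
 [279.62226371 239.53050703]
 [264.85628458 255.74437818]
 [294.47670516 236.31504676]]
dish depth scene (array([686.2,  11.2]), 65.1, array([684.5,  12.7]), array([64.9, 54.4]), 49.8)
```

Both cameras put the pads at z≈53–76 while the reported TCP z is 3. The real finger ends are therefore well above the reported TCP, and the bottle must have been held near its shoulder. I'll measure the true fingertip height, both open and shut.

Run:
```python
from h import *
def tips(tag):
    for n in ("wrist","scene"):
        c=shot(n,tag+n); P=world(c); v=c["image"].max(axis=2)
        e=read_state()["eef_pos"]
        near=(np.hypot(P[...,0]-e[0],P[...,1]-e[1])<75)&(P[...,2]<e[2]+110)&(P[...,2]>e[2]+5)&(v<110)
        if n=="scene": near&=(P[...,2]>e[2]+12)
        A=P[near]; print(n,"eef z",e[2].round(1),"tip z pct1,3,5",np.percentile(A[:,2],[0.5,2,5]).round(1),len(A),"x",np.percentile(A[:,0],[2,98]).round(1),"y",np.percentile(A[:,1],[2,98]).round(1))
movel([681.8,8.4,150],max_speed=300); wait(.2); tips("o5")
clamp(); tips("c5"); print(read_state()["finger_gap"],T())
```

```text
wrist eef z 149.1 tip z pct1,3,5 [192.6 197.6 204.9] 28171 x [610.6 750.1] y [-0.  26.5]
scene eef z 149.2 tip z pct1,3,5 [191.2 195.2 199. ] 1071 x [613.7 755.1] y [-1.8 26.5]
wrist eef z 150.0 tip z pct1,3,5 [185.8 194.3 207.7] 27614 x [630.6 730.5] y [ 1.5 26.6]
scene eef z 150.0 tip z pct1,3,5 [181.3 185.5 190.4] 946 x [637.4 732. ] y [-0.1 26.8]
0.04259514685307181 16.6
```

Run:
```python
from h import *
a=load("o5scene")["image"][100:300,180:380];b=load("c5scene")["image"][100:300,180:380]
cv2.imwrite("pics/oc.png",cv2.resize(np.hstack([a,b]),None,fx=2,fy=2))
```

```text
(no output)
```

View pics/oc.png

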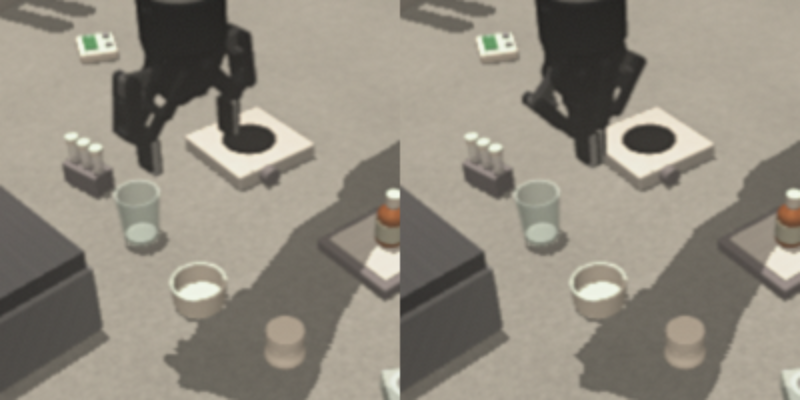

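The true finger ends sit about 30 mm short of the reported TCP when shut, and about 41 mm short when open. This holds in two cameras and at two heights. The sideways position is fine. I'll correct for it and descend with a guard, looking before I clamp.

Run:
```python
from h import *
open_gripper()
movel([681.8,9,10],max_speed=250); 
print(movel([681.8,9,-26],max_speed=80,guard=10)); wait(.1); s=read_state(); print(s["eef_pos"],s["ft_force"],T())
c=shot("wrist","w6");c=shot("scene","s6"); x=c["image"][170:290,210:350]; cv2.imwrite("pics/s6z.png",cv2.resize(x,None,fx=5,fy=5,interpolation=cv2.INTER_CUBIC))
```

```text
False
[682.08413247   9.10588605 -25.62779958] [-0.5818108  -0.67305624 -0.03207602] 18.8
```

View pics/s6z.png

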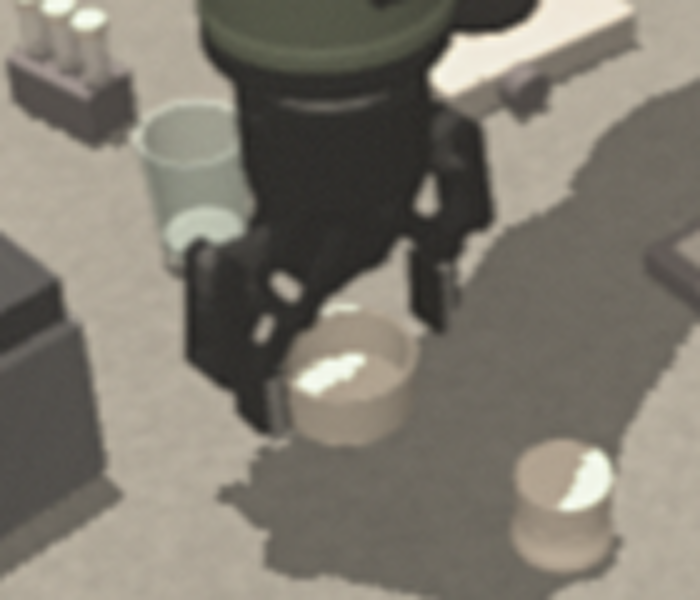

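View pics/w6.png

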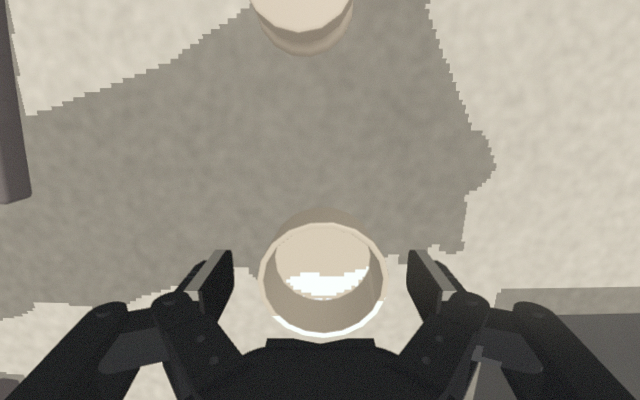

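The fingers now straddle the dish low down. Clamp.

Run:
```python
from h import *
clamp(); print(read_state()["finger_gap"])
e=read_state()["eef_pos"]; movel([e[0],e[1],120],max_speed=250); s=read_state(); print(s["finger_gap"],s["ft_force"],T())
c=shot("wrist","w7"); h=load("w7"); print(dfind(c,(322,285),100,220,160,60))
```

```text
57.937881534744776
58.19148507776092 [-0.06326844 -0.17742493 -1.40270511] 20.0
None
```

View pics/w7.png

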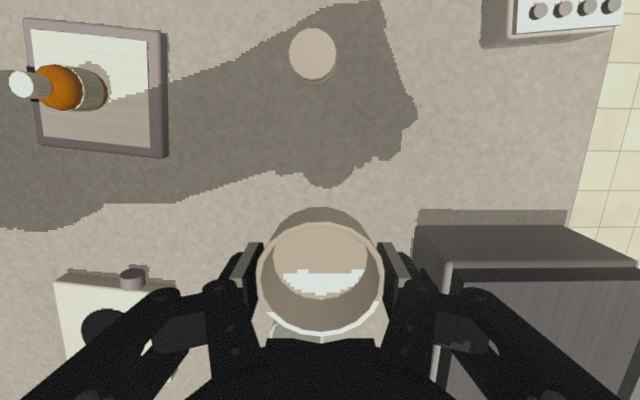

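The dish is held level. Place it on the window, then fetch the cover.

Run:
```python
from h import *
place(450.5,-155.5,-1.4,-0.2,app=100,guard=8,up=110)
# cover: knob 5..31; true tip shut = z+30 -> z=-21 => tips ~ 11 near gap 18
x,y=513,374
movep([x-20,y,160],Rz(0.63)); wait(.2); c=shot("wrist","w8"); print(proj(c,[[x,y,5],[x,y,31]]),T())
```

```text
place True [ 451.3 -155.9   -1. ] [-0.5  0.7  8.7]
gap 85.6 23.2
[[334.56791363 190.39782317]
 [335.75914148 196.6353821 ]] 25.4
```

View pics/w8.png

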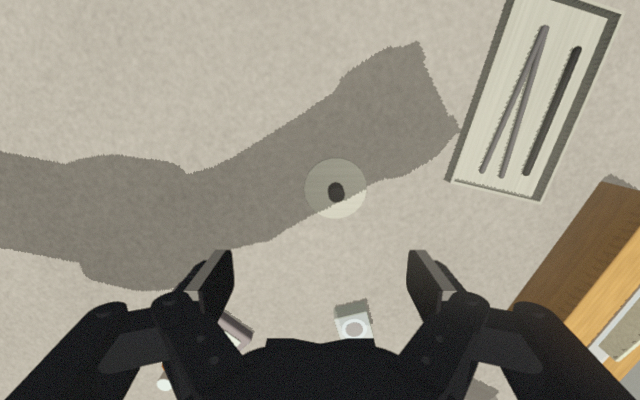

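The cover's disc is at (336,189), where it was predicted. I'll pick it by the knob.

Run:
```python
from h import *
c=load("w8"); r=dfind(c,(336,189),2.0,40,5); print(r)
h,s,v=hsv(c); b=blob(v<60,(336,192),10); print(b["c"],b["box"],cast(c,b["hull"],31).mean(0))
P=world(c); m=(P[...,2]>27)&(P[...,2]<36); q=blob(m,(336,194),15); print(q and cast(c,q["c"],31))
```

```text
(array([512. , 375.5]), 71.8, array([512.3, 375.7]), array([70.6, 70.3]), 36.1)
[333.60606061 186.36363636] [329 183  13   9] [504.29834286 381.52268454]
[[511.53476381 375.82736083]]
```

Run:
```python
from h import *
pick(512,375.4,-19,0.63,60)
e=read_state()["eef_pos"]; movel([e[0],e[1],130],max_speed=250); s=read_state(); print(s["finger_gap"],s["eef_pos"],T())
wait(.1); c=shot("wrist","w9");
```

```text
pick gap 16.0 [512.3 376.  -17.9] 27.1
16.07758303532478 [511.81134651 374.72006367 128.64335661] 27.9
```

View pics/w9.png

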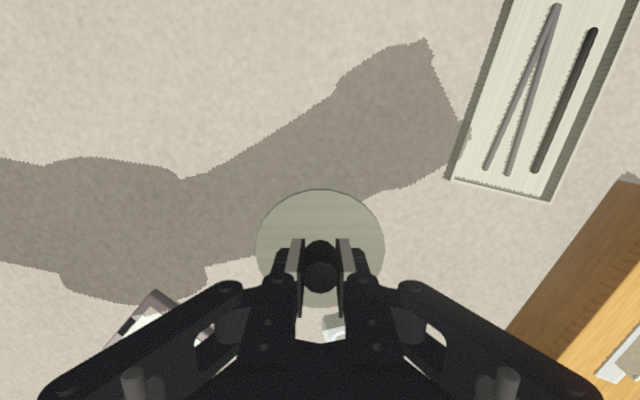

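The cover is held level by its knob. While the arm is off to the left, I'll check the dish on the base with the fixed cameras.

Run:
```python
from h import *
c=shot("top","t10"); s=shot("scene","s10")
P=world(c)[...,2]; print("dish depth top",dfind(c,(372,236),44,60,52,20))
h,S,v=hsv(c); b=blob((v>150)&(S<60)&(P>30),(372,236),15); print(b and (circ(c,b,52),b["c"]))
print("dish scene",dfind(s,(303,165),46,58,52,20))
print("bottle",dfind(c,(281,226),60,90,84,20))
a=cv2.resize(c["image"][195:285,330:420],None,fx=5,fy=5,interpolation=cv2.INTER_CUBIC); d=cv2.resize(s["image"][125:215,260:350],None,fx=5,fy=5,interpolation=cv2.INTER_CUBIC)
cv2.imwrite("pics/d10.png",cv2.resize(np.hstack([a,d]),(800,400)))
print(proj(c,[[450.5,-155.5,24],[450.5,-155.5,52]]))
```

```text
dish depth top (array([ 451.3, -155.1]), 59.2, array([ 451.2, -155. ]), array([55.6, 58. ]), 88.9)
((array([ 451.10043335, -156.32569885]), 61.29454040527344), array([373.64912281, 238.0877193 ]))
dish scene (array([ 454.5, -152.6]), 68.4, array([ 453.7, -152.7]), array([63.7, 57.3]), 44.8)
bottle (array([480.7, 102.4]), 29.5, array([480.8, 102.1]), array([27. , 24.2]), 89.4)
[[372.95645462 238.86045841]
 [374.2129508  238.72506292]]
```

View pics/d10.png

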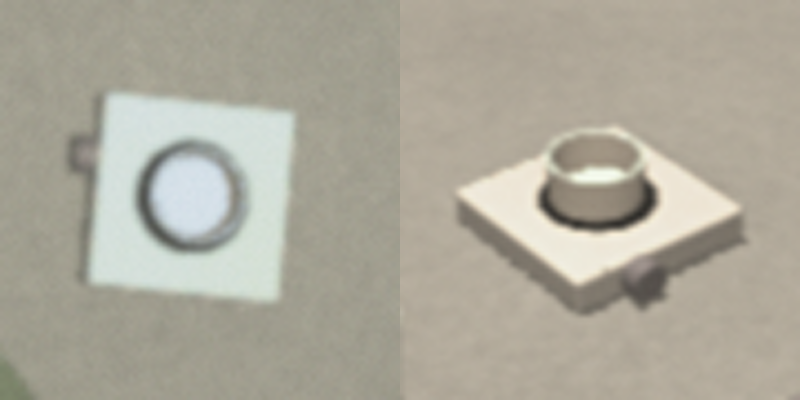

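The dish is centred at about (451,-155.5). Cover on, then the block.

Run:
```python
from h import *
place(451,-155.7,33.6,-0.2,app=110,guard=6,up=90)
# block: sides at 52deg / -38deg
x,y=635.8,246.7
for th in (np.deg2rad(52),np.deg2rad(-38)): print(inverse_kinematics([x,y,-26],Rz(th)))
movep([x-10,y-10,120],Rz(np.deg2rad(52))); wait(.2); c=shot("wrist","w11"); p=proj(c,[[x,y,24]])[0]; print(p,dfind(c,p,17,30,24),T())
t=shot("top","t11"); P=world(t); print("cover",dfind(t,(373,238),54,64,57,20),dfind(t,(373,238),70,90,83,20))
```

```text
place True [ 451.5 -156.1   33.5] [-1.5  0.5  9.4]
gap 85.3 32.4
[-0.00159003  1.01688307 -0.77435782  1.53313437  0.82575321  0.94253352
 -0.13654738]
[-0.20049781  0.92070949 -0.41866906  1.54540231  0.47874686  0.77891527
 -1.48063407]
[335.69655245 195.85063513] (array([635.5, 248.5]), 56.8, array([635.1, 248.8]), array([41.3, 41.7]), 51.9) 34.2
cover None None
```

View pics/w11.png

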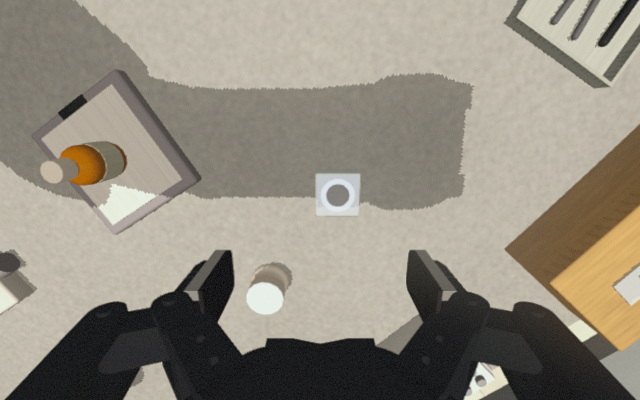

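The block is square to the jaws at (338,195). Pick it and place it midway, then move on to the pot.

Run:
```python
from h import *
pick(635.5,248,-27,np.deg2rad(52),80)
e=read_state()["eef_pos"]; movel([e[0],e[1],120],max_speed=250); s=read_state(); print(s["finger_gap"],T())
if s["finger_gap"]>30:
    place(465.4,-26.6,-26.7,-0.115,app=130,guard=8,up=120)
    movep([664,122,100],Rz(-0.115+np.pi/2)); wait(.2)
    c=shot("wrist","w12"); p=proj(c,[[674,126.3,36]])[0]; print(p,dfind(c,p,30,42,36),T())
    t=shot("top","t12"); print("block",dfind(t,(326,233),18,30,24,20)); print("cover",dfind(t,(374,238),52,64,57,20),dfind(t,(374,238),70,90,83,20))
```

```text
pick gap 40.7 [636.  248.4 -25.9] 35.8
41.00111304814165 36.5
place True [466.2 -26.8 -26.2] [-2.4 -0.4 15.7]
gap 85.7 40.2
[326.15446703 216.00787445] (array([673. , 126.6]), 38.9, array([673.1, 126.7]), array([36.3, 38.2]), 83.4) 41.6
block (array([467.4, -26.1]), 54.4, array([466.7, -26.2]), array([41.7, 41.8]), 83.9)
cover None None
```

Run:
```python
import cv2;a=cv2.imread("pics/t12.png")[130:280,230:430];cv2.imwrite("pics/t12z.png",cv2.resize(a,None,fx=4,fy=4,interpolation=cv2.INTER_CUBIC))
```

```text
(no output)
```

View pics/t12z.png

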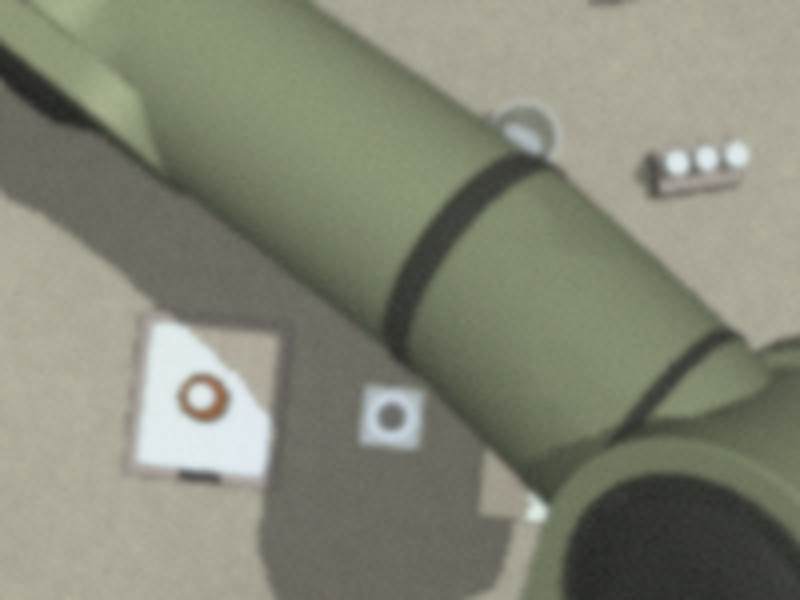

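View pics/w12.png

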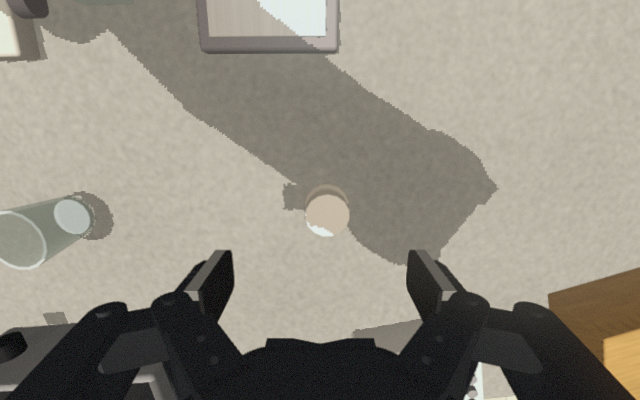

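The block is in place at (466.7,-26.2). The pot is at (327,212) in the wrist view, i.e. (673,126.6). Pick and place it.

Run:
```python
from h import *
th=-0.115+np.pi/2
pick(673.4,126.5,-23,th,70)
e=read_state()["eef_pos"]; movel([e[0],e[1],120],max_speed=250); s=read_state(); print(s["finger_gap"],T())
if s["finger_gap"]>30:
    place(528,-33.6,-22.3,th,app=120,guard=8,up=140)
    movep([600,200,250],Rz(-np.pi/2+.6)); 
    goto_joints([1.081, 0.521, -0.036, 1.599, 0.021, 1.021, -0.113]); wait(.3)
    t=shot("top","t13"); s=shot("scene","s13"); print(T())
    for n,p,lo,hi,z in [("block",(326,233),18,30,24),("pot",(330,212),30,42,36),("cover",(374,238),52,64,57),("knob",(374,238),70,90,83),("cap",(283,226),70,92,84),("beaker",(360,163),45,70,62)]:
        print(n,dfind(t,p,lo,hi,z,15))
    a=t["image"][130:280,230:430];b=s["image"][90:290,200:440]
    cv2.imwrite("pics/t13z.png",cv2.resize(a,None,fx=4,fy=4,interpolation=cv2.INTER_CUBIC));cv2.imwrite("pics/s13z.png",cv2.resize(b,None,fx=3,fy=3,interpolation=cv2.INTER_CUBIC))
```

```text
pick gap 36.9 [673.7 126.9 -22.2] 43.1
37.112792775978065 43.9
place True [528.6 -33.8 -22.3] [-0.7 -1.5 10.1]
gap 85.8 47.2
52.6
block (array([467.6, -26.1]), 54.2, array([466.7, -26.2]), array([41.7, 41.8]), 83.9)
pot (array([531.1, -32. ]), 37.7, array([531.5, -32. ]), array([33.7, 36.6]), 89.3)
cover (array([ 451.7, -155.1]), 71.8, array([ 451.1, -155.7]), array([69.2, 68.8]), 89.1)
knob (array([ 451.4, -154. ]), 18.2, array([ 451.4, -154.4]), array([17.2, 15.3]), 44.1)
cap (array([480.8, 103.5]), 15.8, array([480.8, 103.5]), array([13.5, 13.5]), 89.4)
beaker (array([ 659. , -119.8]), 52.3, array([ 658.4, -120.9]), array([47.5, 50.9]), 88.8)
```

View pics/t13z.png

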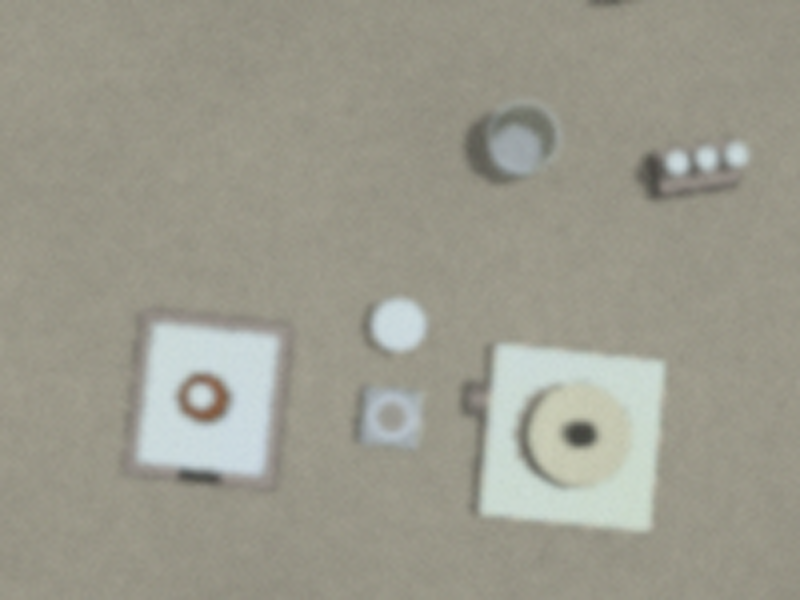

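View pics/s13z.png

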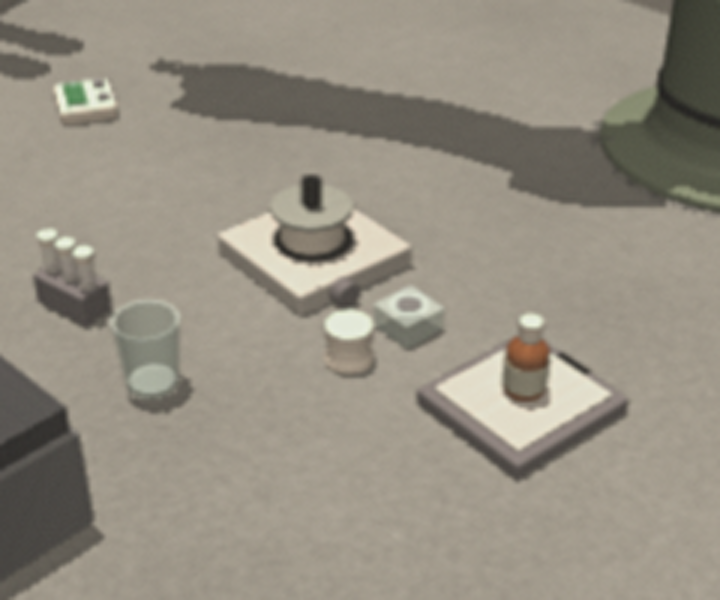

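The pictures show everything upright and in place: the cover on the dish on the base, the bottle on the plate, and the pot behind the block. The arm is clear, so I'm handing it in.

```bash
python3 -c "
from h import *
finish_job(); print('done')"
```

```text
the job is handed in; nothing more can be done
done
```

The bench is set out and handed in, at about 53 s on the robot's clock. The last pictures show everything upright and let go, the arm well clear, and the beaker and tube rack looking untouched.

**Last checks (top camera, agreeing with the earlier wrist measurements to about 2 mm):**

| Item | Position (mm) | Result |
|---|---|---|
| Dish | (451.3, -155.1), measured before the cover went on | about 1 mm from the window centre |
| Cover | (451.4, -155.4) | within about 2 mm of the dish |
| Bottle | (480.8, 103.5) | about 1.5 mm from the plate centre |
| Block | (466.7, -26.2) | within about 2 mm of midway and in line |
| Pot | (531.1, -32.0) | about 65 mm beyond the block, so about 23 mm clear |
| Beaker | (659.0, -119.8) | within about 2 mm of its first measurement |

**What disagreed or failed:**
- **Fingertip height:** the reported TCP lies about 30 mm beyond the real finger ends. Both the wrist and scene cameras showed this.
- **First dish grasp:** because of that offset, the jaws closed above the dish. It didn't move, and I corrected every later grasp and placing.
- **Bottle grip:** I picked the bottle before finding the offset, so it was held near its shoulder. It still stands upright and centred.
- **Scene camera:** its depth put the dish about 4 mm from the top camera's position. I took this as less reliable because of the slanted view.
- **Tube rack:** I checked it only by eye in the final pictures and did not measure it again.

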